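# Fold the drill rack down and shut the drill case

### The job

Put the drill index away for carrying: first push the upright rack of twist drills over backwards until it lies fully down inside its case, and only then swing the open lid over it until it is fully shut. Push with the fingers only: do not pick up, tip or shove the case, and leave the tools and parts lying round it where they are. Finish clear of everything.

Things in the scene. Friction and masses are not known exactly. Their poses are not given: they have to be found in the camera images.
- drill_case: The drill index: an open sheet-steel case in grey paint, standing loose on the table on four rubber feet, about 2.6 kg with all it carries. Tray 150 mm deep (x) by 210 mm wide (y) by 48 mm high, walls 2 mm, floor about 5 mm above the table. Origin under the centre of the tray, on the table; x points to the back, where the lid is hinged, -x to the front with the steel snap plate (towards the robot, turned up to 46 degrees either way), y along the width, z up.
- drill_rack (a joint): Angle of the hinged drill rack, rad: 0 = folded down flat in the tray, drills pointing to the back (hard stop); about 1.57 = upright, drills pointing up (it starts between 1.35 and 1.75); 1.8 = leaning to the front against its stop. It turns about an axis along the case's y. A stiff pivot (about 0.22 N m of friction) holds it wherever it is left, so it has to be pushed all the way. While it stands, the lid strikes the drills and cannot shut.
- rack_pivot (a point): Middle of the rack's pivot axis: in the case's frame at x = -52 mm, y = 0, z = 26 mm. The rack is a steel foot channel on this axis, 20 mm thick, with a guide rail above it between two end cheeks, 190 mm wide in all, and 11 twist drills through both; the drills reach 66 mm from the pivot at the case's -y end, rising to 116 mm at the +y end.
- rack_rail (a point): Middle of the face of the rack's guide rail that looks to the front when the rack is upright and up when it is folded down. The rail is a bar 190 mm along y, 12 mm along the drills and 18 mm thick, its centre line 52 mm from the pivot and this face 9 mm off it; nothing stands out from the face. Folded down the face lies 35 mm above the table, 13 mm below the tray's rim.
- case_lid (a joint): Angle of the lid, rad: 0 = shut, lying over the tray (hard stop); 1.57 = standing straight up at the back; more = leaning back. It turns about an axis along the case's y. A stiff hinge (about 0.42 N m of friction) holds it wherever it is left, so it neither falls shut nor open and has to be pushed all the way.
- lid_hinge (a point): Middle of the lid's hinge axis, at the back rim of the tray: in the case's frame at x = 75 mm, y = 0, z = 48 mm.
- lid_edge (a point): Middle of the lid's free edge, on its outer face: 154 mm from the hinge axis along the lid and 10 mm off it on the outer side. The lid is a flat pan of 2 mm sheet, 216 mm wide, with flanges 15 mm deep on its inner side and a thumb lip 10 mm long and 36 mm wide on the free edge's middle. The outer face looks to the back when the lid stands up and up when it is shut; shut, it lies 58 mm above the table.
- torch_nozzle: Bystander: copper torch nozzle standing upright in front of the case, 21 mm across, 62 mm high; origin under its centre.
- nut: Bystander: hexagon nut, 33x29x14 mm, lying in front of the case; origin under its centre.
- bolt: Bystander: hexagon bolt, 30x80x26 mm, lying at the case's -y side; origin under its centre, length along its y.
- cold_chisel: Bystander: cold chisel, 22x184x16 mm, lying at the case's +y side; origin under its centre, length along its y.
- pipe_stub: Bystander: rusty pipe stub on end, 60 mm across and 60 mm high, to the right; origin under its centre.
- steel_block: Bystander: steel block, 30x75x30 mm, lying to the left of the case; origin under its centre, length along its y.
- gusset_plate: Bystander: three-cornered steel plate, 120x120x10 mm, lying to the left; origin under its middle.

How it is judged:
By the outcome, as a careful person would: the job done as asked, in the order asked, and still so for the second after the job is handed in, with the robot touching nothing.
It also fails if it takes over 58 s, if anything falls off the work surface, if the arm or the gripper's body presses on something with over 40 N, if the wrist force passes 120 N, or if a joint passes its speed limit or range.

### The arm

A 6-joint arm with a two-finger parallel gripper is mounted at the origin on a cart in front of the work surface, level with it; the furniture and walls round the work are solid. World frame = base frame: x ahead of the robot, y to its left, z up, the work surface at z = 0. Lengths are in m, angles in degrees, forces in N, time in s.
With the tool pointing down it reaches from about 0.4 to 0.825 m from the base axis. Payload 7 kg.
Tool frame: the origin (TCP) lies midway between the tips of the shut fingers; the grasp point (between the pads) lies 19 mm behind it; z points along the fingers, y is the direction in which the jaws open and shut (so a half turn about z gives the same grasp; the last joint's range is limited). The gripper opens to 88 mm and grips with 3 to 60 N. Pads are 19 mm wide; open, the fingers measure 130 mm over their backs; the gripper's body (78 mm by 193 mm) begins 47 mm behind the grasp point.
Start: joints at [-50.415, 20.546, 0.682, 0, -70.136, -16.507], TCP at [0.265, -0.621, 0.227] pointing down, gripper open.
Joint ranges: [-176.03, 176.03], [-82.01, 121.73], [-58.28, 71.71], [-173.87, 95.51], [-174.79, -0.11], [-173.66, 173.66]. Speed limits (degrees/s): [136.94, 136.94, 172.46, 180, 180, 180].

### API

Orientations are given as a 3x3 rotation matrix whose columns are the frame's x, y, z axes.
In Python, from rig import robot gives the robot as it stands. Calls block until the motion is done:
- robot.goto(position, orientation): joint-space move of the TCP to a pose.
- robot.servo_line(position, ori=None, speed=0.15): straight line of the TCP; ori=None keeps the orientation; speed is the mean speed in m/s.
- robot.movej(angles): joint-space move.
- robot.move_gripper(opening): opening from 0.0 (shut) to 1.0 (fully open); the grip force is fixed at half the most; returns when the fingers have stopped.
- robot.dwell(seconds).
- robot.ik(position, orientation): joint angles nearest the present ones, or None.
- robot.grab_frame(name): name is "scene" or "top" or "wrist"; returns (picture, depth): 400x640x3 uint8, red, green, blue; 400x640 float32, m along the optical axis (not along the pixel's ray), 0 where there is no reading.
- robot.camera_info(name): a dict with "vfov" (degrees; the focal length in pixels is half the picture's height over the tangent of half this angle, whatever the lens; pixels are square), "cx", "cy" (the principal point, pixels), "k1" (the pictures are not rectified: a ray, as slopes to the right and down, at radius r is drawn at 1 + k1 r^2 times it, then the intrinsics apply), "view" (4x4, takes a point from world to camera coordinates); the wrist camera has in their place "T_tool_cam" (4x4, takes a point from camera to tool coordinates, whose origin is the TCP and whose axes are the flange's). Camera axes: x right, y down, z forward; pixel columns grow to the right and rows downward; lengths in m; the calibration is good to about 2 mm. A picture is of the moment at which its call begins: read the wrist's pose just before it. camera_info takes no time and is no camera call.
A pose or a line that the arm cannot do raises robot.Unreachable and nothing moves.
- robot.job_done(): hands the job in, once; it reports no verdict.
Readings, each from a call of its own:
- robot.read_t(): time.
- robot.read_qpos(): joint angles.
- robot.read_qvel(): joint speeds.
- robot.read_effort(): joint torques, N m.
- robot.read_position(): TCP position.
- robot.read_tcp_rot(): TCP orientation.
- robot.read_force(): force on the tool from outside, world axes, zero at the start.
- robot.read_ft_torque(): the same for the moment, N m.
- robot.read_grip_width(): opening from 0.0 (shut) to 1.0 (fully open).
Only numpy, scipy, OpenCV 4.12 (cv2) and the standard library are available. Lean on these libraries where they do the work, as an engineer would, in place of code of your own. Each camera call takes 0.05 s, during which the arm holds its last target.

## Working session

There is one attempt and no reset: what is moved stays moved. The work goes in short steps, each a Python script; the robot and the scene stay as the last script left them, time stands still between calls to the robot, and variables do not carry over. Pictures are saved under pics/ and viewed, and the job is handed in when it is done.

```bash
mkdir -p pics; ls; python3 - <<'E'
from rig import robot
import cv2,numpy as np
print(robot.read_t())
for n in("scene","top","wrist"):
    p,d=robot.grab_frame(n)
    cv2.imwrite(f"pics/{n}0.png",p[:,:,::-1]); np.savez(f"pics/{n}0.npz",p=p,d=d)
    print(n,{k:(np.round(v,4).tolist() if not isinstance(v,(int,float)) else v) for k,v in robot.camera_info(n).items()}, (d>0).mean())
E
```

```text
pics
0.0
scene {'vfov': 46.51146105373576, 'cx': 321.8136729826076, 'cy': 194.517431850916, 'k1': 0.028834359532487138, 'view': [[0.575, -0.818, 0.0156, -0.1856], [-0.4637, -0.3415, -0.8175, 0.3273], [0.6741, 0.4628, -0.5757, 0.8615], [0.0, 0.0, 0.0, 1.0]]} 0.983796875
top {'vfov': 42.16595179267676, 'cx': 324.25215160067415, 'cy': 187.50614651671347, 'k1': -0.15676004963365564, 'view': [[-0.0012, -1.0, 0.0017, 0.1171], [-0.9733, 0.0008, -0.2295, 0.5086], [0.2295, -0.0019, -0.9733, 1.3984], [0.0, 0.0, 0.0, 1.0]]} 0.99598046875
wrist {'vfov': 65.80465248006286, 'cx': 320.36838289426123, 'cy': 200.12987624111082, 'k1': -0.0373280901541338, 'T_tool_cam': [[0.001, -0.9688, -0.2479, 0.0663], [1.0, 0.0009, 0.0002, 0.0006], [0.0, -0.2479, 0.9688, -0.1575], [0.0, 0.0, 0.0, 1.0]]} 0.97041796875
```

View pics/scene0.png

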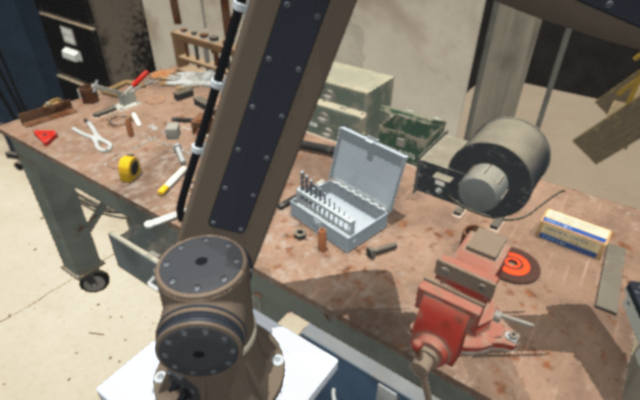

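View pics/top0.png

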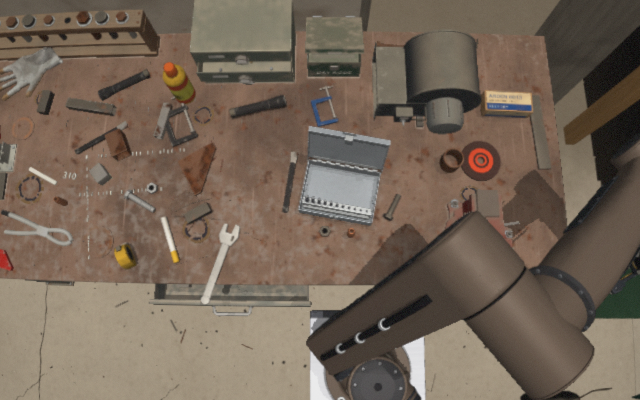

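The top picture shows the open case around pixel (342,180): the rack is along its front at (335,207) and the lid stands at the back at (348,148). The nozzle is at (350,233), the nut at (325,231), the bolt at (392,207) and the chisel at (290,182). Next I'll turn these into positions.

```bash
cat > h.py <<'E'
import numpy as np,cv2
from rig import robot
def cloud(n,d,T=None):
    ci=robot.camera_info(n); f=200/np.tan(np.radians(ci["vfov"]/2))
    K=np.array([[f,0,ci["cx"]],[0,f,ci["cy"]],[0,0,1]])
    v,u=np.mgrid[:400,:640]
    uv=np.stack([u,v],-1).reshape(-1,1,2).astype(float)
    r=cv2.undistortPoints(uv,K,np.array([ci["k1"],0,0,0,0]),None,None,None)if 0 else cv2.undistortPointsIter(uv,K,np.array([ci["k1"],0,0,0.]),None,None,(3,30,1e-9))
    r=r.reshape(400,640,2)
    P=np.concatenate([r*d[...,None],d[...,None]],-1)
    M=np.linalg.inv(ci["view"]) if T is None else T@ci["T_tool_cam"]
    return P@M[:3,:3].T+M[:3,3]
E
python3 - <<'E'
from h import *
for n,b in(("top",(100,250,270,420)),("scene",(110,270,260,420))):
    z=np.load(f"pics/{n}0.npz");X=cloud(n,z["d"])
    np.save(f"pics/{n}X.npy",X)
    c=z["p"][b[0]:b[1],b[2]:b[3]]
    cv2.imwrite(f"pics/{n}_crop.png",cv2.resize(c,None,fx=5 if n=="top" else 4.5,fy=4 if n=="top" else 3.7,interpolation=cv2.INTER_CUBIC)[:600,:800,::-1])
    h=X[b[0]:b[1],b[2]:b[3],2]
    print(n,np.percentile(h,[5,20,50]))
X=np.load("pics/topX.npy")
for uv in [(302,213),(375,221),(311,160),(382,172),(310,128),(390,141),(350,233),(325,231),(392,207),(290,182),(345,240),(420,230),(300,150)]:
    print(uv,X[uv[1],uv[0]].round(4))
E
```

```text
top [-0.00593445 -0.0029465   0.00119048]
scene [-0.0025607  -0.00065745  0.03903188]
(302, 213) [0.4455 0.1807 0.0071]
(375, 221) [ 0.4226 -0.0297  0.0026]
(311, 160) [0.5923 0.1545 0.0481]
(382, 172) [ 0.5698 -0.0542 -0.0009]
(310, 128) [0.6356 0.1539 0.1977]
(390, 141) [ 0.5991 -0.0538  0.2006]
(350, 233) [0.3799 0.0457 0.058 ]
(325, 231) [0.3917 0.1146 0.0169]
(392, 207) [ 0.4603 -0.0779  0.0196]
(290, 182) [0.5348 0.2158 0.0183]
(345, 240) [ 0.3684  0.0572 -0.0018]
(420, 230) [ 0.396  -0.1598  0.0011]
(300, 150) [ 0.6383  0.1888 -0.0025]
```

```bash
ls pics
```

```text
scene0.npz
scene0.png
sceneX.npy
scene_crop.png
top0.npz
top0.png
topX.npy
top_crop.png
wrist0.npz
wrist0.png
```

View pics/top_crop.png

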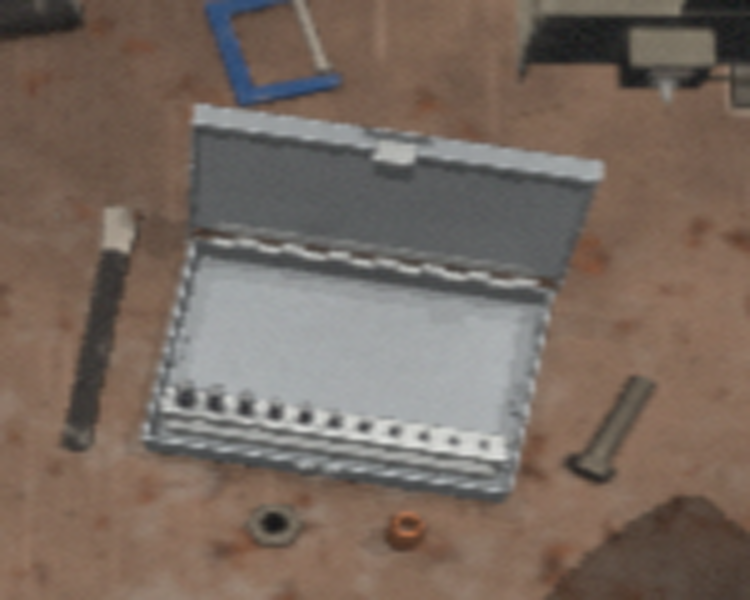

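View pics/scene_crop.png

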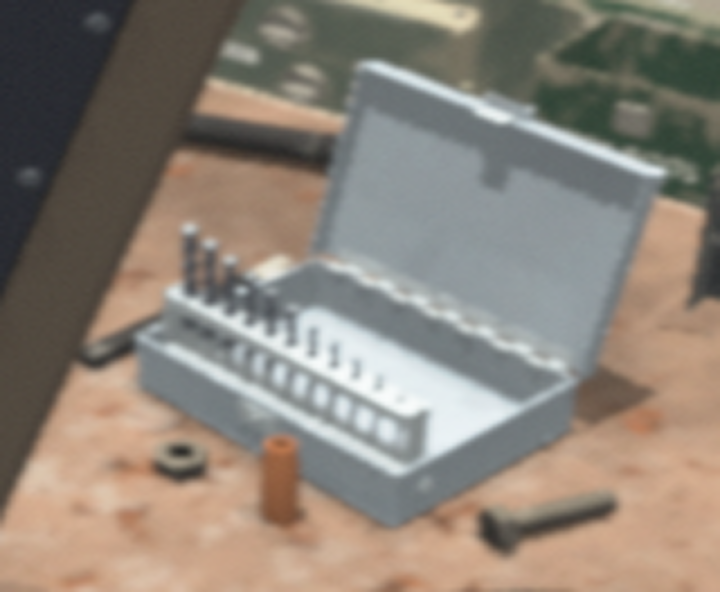

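```bash
python3 - <<'E'
from h import *
P=[]
for n in("top","scene"):
    X=np.load(f"pics/{n}X.npy").reshape(-1,3)
    m=(abs(X[:,0]-.53)<.2)&(abs(X[:,1]-.055)<.15)
    X=X[m]
    # lid: z>0.09, x>0.53
    L=X[(X[:,2]>.075)&(X[:,0]>.55)]
    c=L.mean(0);n_=np.linalg.svd(L-c)[2][2]
    for _ in range(5):
        r=(L-c)@n_; k=abs(r-np.median(r))<.004; Lk=L[k]; c=Lk.mean(0); n_=np.linalg.svd(Lk-c)[2][2]
    if n_[0]<0:n_=-n_
    print(n,"lid plane",c.round(4),n_.round(4),len(Lk),"yaw",np.degrees(np.arctan2(n_[1],n_[0])).round(2),"tilt",np.degrees(np.arcsin(n_[2])).round(2), "zmax",np.percentile(L[:,2],99))
    # rims: z 0.043..0.053
    yaw=np.arctan2(n_[1],n_[0]);R=np.array([[np.cos(yaw),-np.sin(yaw)],[np.sin(yaw),np.cos(yaw)]])
    Q=X[:,:2]@R
    k=(X[:,2]>.041)&(X[:,2]<.053)
    print("rim v range",np.percentile(Q[k],[1,3,10,90,97,99],axis=0).round(4).T.tolist())
    k2=(X[:,2]>.09)&((X-c)@n_>-0.3)&((X-c)@n_<-.04)
    print("rack",k2.sum(),Q[k2].mean(0),X[k2,2].max())
    k3=(X[:,2]>.02)
    print("lid lateral",np.percentile(L@np.c_[R,[0,0]][[0,1]].T[:, :].T if 0 else (L[:,:2]@R),[0.5,2,98,99.5],axis=0).round(4).T.tolist())
    np.save(f"pics/{n}_loc.npy",np.c_[Q,X[:,2]])
    print("R yaw",np.degrees(yaw))
E
```

```text
top lid plane [0.6062 0.0529 0.1336] [ 0.9581 -0.1771 -0.2251] 1690 yaw -10.47 tilt -13.01 zmax 0.20438671963719715
rim v range [[0.3633, 0.4053, 0.4064, 0.5649, 0.5675, 0.7176], [0.047, 0.0578, 0.06, 0.2657, 0.2678, 0.2681]]
rack 98 [0.42874523 0.20226716] 0.13984662279500948
lid lateral [[0.5663, 0.571, 0.6054, 0.7287], [0.04, 0.0552, 0.2686, 0.27]]
R yaw -10.473554818649191
scene lid plane [0.6047 0.0544 0.1346] [ 0.9522 -0.1822 -0.2453] 2789 yaw -10.83 tilt -14.2 zmax 0.20098332865167484
rim v range [[0.3608, 0.3691, 0.4025, 0.5612, 0.5646, 0.713], [0.0478, 0.0625, 0.0643, 0.2619, 0.2721, 0.2748]]
rack 262 [0.42551338 0.20654209] 0.14179795336964118
lid lateral [[0.5586, 0.5661, 0.6004, 0.7207], [0.045, 0.0604, 0.2754, 0.2772]]
R yaw -10.833410070563458
```

```bash
cat >> h.py <<'E'
YAW=np.radians(-10.65); 
Rc=np.array([[np.cos(YAW),-np.sin(YAW),0],[np.sin(YAW),np.cos(YAW),0],[0,0,1]])
O=Rc@np.array([.481,.164,0])
def W(x,y,z): return O+Rc@np.array([x,y,z])/1.0
def ori(a,s=1):
    """a deg: finger tilt from vertical, + = pointing to case back (+x). tool x = s*(case x-ish)"""
    a=np.radians(a); z=np.array([np.sin(a),0,-np.cos(a)]); x=s*np.array([np.cos(a),0,np.sin(a)])
    return Rc@np.c_[x,np.cross(z,x),z]
def rack(th,y=0,off=0.,a=None,rho=.052):
    """TCP pose for tip pressing the rack face at rack angle th(deg)"""
    t=np.radians(th)
    if a is None:a=max(0,min(45,th))
    e=np.array([np.cos(t),np.sin(t)]);n=np.array([-np.sin(t),np.cos(t)])
    c=np.array([-.052,.026])+rho*e+(.009+off)*n
    ar=np.radians(a);g=np.array([np.cos(ar),np.sin(ar)])
    # deepest corner into the face
    k=-g@n
    c=c-(0.0095*np.clip(k*6,-1,1))*g
    return W(c[0],y,c[1]),a
def lid(th,y=0,off=0.,a=None,rho=.135):
    t=np.radians(th)
    if a is None:a=-np.clip((th-70)/35*22,0,25)
    e=np.array([-np.cos(t),np.sin(t)]);n=np.array([np.sin(t),np.cos(t)])
    c=np.array([.075,.048])+rho*e+(.010+off)*n
    ar=np.radians(a);g=np.array([np.cos(ar),np.sin(ar)])
    k=-g@n
    c=c-(0.0095*np.clip(k*6,-1,1))*g
    return W(c[0],y,c[1]),a
E
python3 - <<'E'
from h import *
print("O",O, robot.read_tcp_rot().round(2).tolist())
X=np.load("pics/topX.npy").reshape(-1,3)
for (x0,x1,y0,y1) in [(.62,.72,-.08,.2),(.72,.9,-.05,.25),(.55,.85,-.3,-.08)]:
    m=(X[:,0]>x0)&(X[:,0]<x1)&(X[:,1]>y0)&(X[:,1]<y1); print((x0,x1,y0,y1),np.percentile(X[m,2],[50,95,99.8]).round(3))
Q=np.load("pics/top_loc.npy");Q=Q-[.481,.164,0]
d=Q[(Q[:,2]>.06)&(Q[:,0]<-.02)&(Q[:,0]>-.09)&(abs(Q[:,1])<.1)]
for zz in np.arange(.06,.15,.01):
    k=abs(d[:,2]-zz)<.005
    if k.sum(): print(round(zz,3),k.sum(),d[k,0].min().round(4),d[k,0].max().round(4),d[k,1].min().round(3),d[k,1].max().round(3))
for s in(1,-1):
  for name,f,ths in(("rack",rack,(100,90,70,45,20,0)),("lid",lid,(105,90,70,45,20,0))):
    for th in ths:
        for amax in ((None,30,20) if name=="rack" and th>40 else (None,)):
            p,a=f(th,a=amax); q=robot.ik(p,ori(a,s)); print(s,name,th,a,p.round(3),None if q is None else np.round(q,0))
E
```

```text
O [0.50302319 0.07228185 0.        ] [[-0.92, -0.39, -0.0], [-0.39, 0.92, 0.0], [0.0, 0.0, -1.0]]
(0.62, 0.72, -0.08, 0.2) [0.001 0.198 0.206]
(0.72, 0.9, -0.05, 0.25) [0.002 0.166 0.21 ]
(0.55, 0.85, -0.3, -0.08) [0.113 0.218 0.224]
0.06 1 -0.0601 -0.0601 -0.096 -0.096
0.07 14 -0.0602 -0.0546 -0.059 0.095
0.08 290 -0.0618 -0.0421 -0.096 0.097
0.09 131 -0.0615 -0.0433 -0.097 0.096
0.1 21 -0.0553 -0.0502 -0.067 0.084
0.11 17 -0.0541 -0.0494 -0.05 0.084
0.12 27 -0.0551 -0.0468 0.013 0.086
0.13 15 -0.0558 -0.0472 0.046 0.087
0.14 9 -0.0547 -0.0489 0.064 0.086
1 rack 100 45 [0.428 0.086 0.069] None
1 rack 100 30 [0.426 0.087 0.071] None
1 rack 100 20 [0.426 0.087 0.072] None
1 rack 90 45 [0.436 0.085 0.071] None
1 rack 90 30 [0.435 0.085 0.073] None
1 rack 90 20 [0.434 0.085 0.075] None
1 rack 70 45 [0.454 0.081 0.071] None
1 rack 70 30 [0.453 0.082 0.073] None
1 rack 70 20 [0.452 0.082 0.075] None
1 rack 45 45 [0.482 0.076 0.069] None
1 rack 45 30 [0.474 0.078 0.064] None
1 rack 45 20 [0.473 0.078 0.066] None
1 rack 20 20 [0.497 0.073 0.052] None
1 rack 0 0 [0.503 0.072 0.035] [ 30.  17
[... 768 characters left out ...]
52 0.082 0.075] None
-1 rack 45 45 [0.482 0.076 0.069] None
-1 rack 45 30 [0.474 0.078 0.064] None
-1 rack 45 20 [0.473 0.078 0.066] None
-1 rack 20 20 [0.497 0.073 0.052] None
-1 rack 0 0 [0.503 0.072 0.035] [  30.   17.  -34.   -0.  -39. -131.]
-1 lid 105 -22.0 [0.629 0.049 0.172] [  16.   32.   12.  -10.  -90. -115.]
-1 lid 90 -12.571428571428571 [0.596 0.055 0.181] [  20.   23.   -1.   -6.  -78. -118.]
-1 lid 70 -0.0 [0.55  0.063 0.178] [  27.   11.  -19.    0.  -60. -128.]
-1 lid 45 -0.0 [0.499 0.073 0.151] [  31.    8.  -27.    0.  -55. -131.]
-1 lid 20 -0.0 [0.465 0.079 0.104] [  34.    8.  -34.    0.  -48. -134.]
-1 lid 0 -0.0 [0.444 0.083 0.058] [  36.   11.  -39.   -0.  -40. -136.]
```

The calibrated pose looks consistent: case yaw is about -10.6°, the rack is about 90° and the lid about 103°. The arm can't tilt forward here. I'll push the rack with the tool vertical at case y = -60 mm, where the drills are short and stay under the gripper body.

```bash
python3 - <<'E'
from h import *
for s in(1,-1):
  for y in (-.06,-.04,):
    for th,off in((95,.03),(95,.0),(90,0),(80,0),(60,0),(45,0),(20,0),(0,0)):
        p,a=rack(th,y=y,off=off,a=0); 
        q=robot.ik(p,ori(0,s)); print(s,y,th,p.round(3),np.hypot(*p[:2]).round(3),None if q is None else np.round(q,0))
E
```

```text
1 -0.06 95 [0.389 0.033 0.074] 0.39 [ 34.   3. -45.   0. -42.  45.]
1 -0.06 95 [0.418 0.027 0.077] 0.419 [ 31.   6. -42.   0. -42.  48.]
1 -0.06 90 [0.423 0.026 0.078] 0.423 [ 30.   6. -41.   0. -43.  49.]
1 -0.06 80 [0.432 0.025 0.079] 0.432 [ 30.   7. -40.   0. -43.  50.]
1 -0.06 60 [0.449 0.021 0.076] 0.45 [ 28.   9. -38.   0. -43.  51.]
1 -0.06 45 [0.461 0.019 0.069] 0.462 [ 27.  10. -37.   0. -42.  52.]
1 -0.06 20 [0.476 0.016 0.052] 0.477 [ 26.  13. -37.   0. -40.  54.]
1 -0.06 0 [0.492 0.013 0.035] 0.492 [ 24.  16. -36.   0. -38.  55.]
1 -0.04 95 [0.393 0.052 0.074] 0.396 [ 37.   4. -45.   0. -42.  43.]
1 -0.04 95 [0.422 0.047 0.077] 0.425 [ 33.   6. -41.   0. -43.  46.]
1 -0.04 90 [0.426 0.046 0.078] 0.429 [ 33.   7. -41.   0. -43.  47.]
1 -0.04 80 [0.435 0.044 0.079] 0.438 [ 32.   7. -40.   0. -43.  48.]
1 -0.04 60 [0.453 0.041 0.076] 0.455 [ 30.   9. -38.   0. -43.  49.]
1 -0.04 45 [0.465 0.039 0.069] 0.467 [ 29.  11. -37.   0. -42.  50.]
1 -0.04 20 [0.48  0.036 0.052] 0.482 [ 28.  14. -36.   0. -40.  52.]
1 -0.04 0 [0.496 0.033 0.035] 0.497 [ 27.  16. -35.   0. -38.  53.]

[... 511 characters left out ...]
  -0.  -40. -126.]
-1 -0.06 0 [0.492 0.013 0.035] 0.492 [  24.   16.  -36.   -0.  -38. -125.]
-1 -0.04 95 [0.393 0.052 0.074] 0.396 [  37.    4.  -45.   -0.  -42. -137.]
-1 -0.04 95 [0.422 0.047 0.077] 0.425 [  33.    6.  -41.   -0.  -43. -134.]
-1 -0.04 90 [0.426 0.046 0.078] 0.429 [  33.    7.  -41.   -0.  -43. -133.]
-1 -0.04 80 [0.435 0.044 0.079] 0.438 [  32.    7.  -40.   -0.  -43. -132.]
-1 -0.04 60 [0.453 0.041 0.076] 0.455 [  30.    9.  -38.   -0.  -43. -131.]
-1 -0.04 45 [0.465 0.039 0.069] 0.467 [  29.   11.  -37.   -0.  -42. -130.]
-1 -0.04 20 [0.48  0.036 0.052] 0.482 [  28.   14.  -36.   -0.  -40. -128.]
-1 -0.04 0 [0.496 0.033 0.035] 0.497 [  27.   16.  -35.   -0.  -38. -127.]
```

```bash
python3 - <<'E'
from h import *
S=-1
p=robot.read_position()
robot.servo_line([p[0],p[1],.33],speed=.25)
robot.move_gripper(0.0)
robot.goto(W(-.10,-.06,.25),ori(0,S))
print(robot.read_t(),robot.read_position(),robot.read_qpos())
p0,_=rack(92,y=-.06,off=.014,a=0,rho=.050)
robot.servo_line([*p0[:2],.12],speed=.15)
robot.servo_line(p0,speed=.08)
print(robot.read_t(),robot.read_position(),p0,robot.read_force(),robot.read_grip_width())
for n in("scene","wrist"):
    im,d=robot.grab_frame(n); cv2.imwrite(f"pics/{n}1.png",im[:,:,::-1])
E
```

```text
4.525 [0.39389568 0.03158563 0.25009493] [ 3.36267306e+01 -8.35865460e+00 -2.93255790e+01  5.09589211e-03
 -6.90303354e+01 -1.34297021e+02]
6.2583 [0.40750182 0.02941291 0.07555467] [0.40718906 0.02925165 0.07516685] [ 0.54558285 -0.28666774  0.21588946] -0.0008999314544557784
```

View pics/scene1.png

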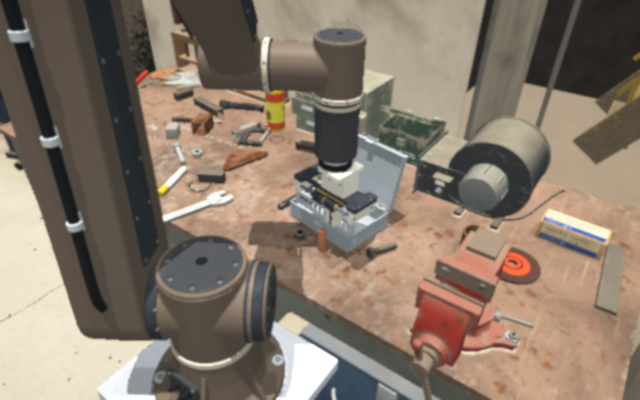

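View pics/wrist1.png

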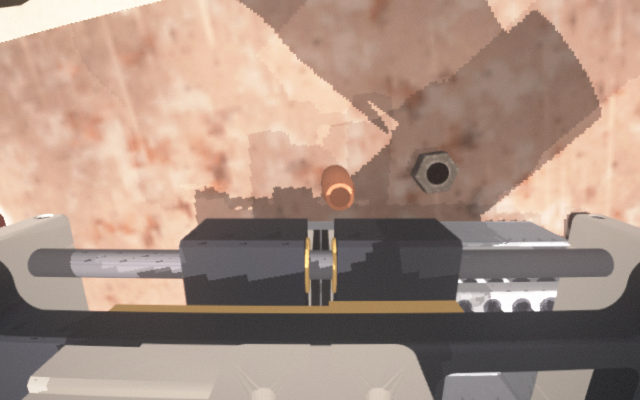

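The fingers hang just in front of the rail, and the nozzle at wrist pixel (338,188) and nut at (436,172) are clear of them. Now I'll push the rack along its arc.

```bash
python3 - <<'E'
from h import *
fs=[]
for th in (88,76,64,52,40,30,20,10,4,0):
    p,_=rack(th,y=-.06,off=-.001,a=0,rho=.050)
    robot.servo_line(p,speed=.06)
    f=robot.read_force(); print(th,robot.read_t(),f.round(1),(robot.read_position()-p).round(4))
    if np.linalg.norm(f)>25: break
E
```

```text
88 6.8167 [ 0.6 -0.7  0. ] [ 0.0006 -0.0001 -0.0001]
76 7.1417 [-0.5 -0.6  0.2] [ 0.0002 -0.0001 -0.0001]
64 7.4667 [-0.5  0.3 -0.5] [ 0.0001 -0.     -0.0001]
52 7.7917 [ 0.   0.3 -0.3] [ 0.0003  0.     -0.    ]
40 8.1167 [ 0.7 -0.5 -0.2] [ 0.0004  0.     -0.    ]
30 8.4167 [-0.8 -0.2  0.8] [ 0.0004  0.     -0.0002]
20 8.7167 [ 0.1 -1.3 -0.9] [ 0.0003 -0.     -0.0003]
10 9.0167 [-0.5  0.4 -0. ] [ 0.0001 -0.0001 -0.0004]
4 9.3083 [-0.3  0.   0.1] [ 0.0003 -0.0001 -0.0003]
0 9.5583 [-13.5   5.1  23.9] [-0.0013  0.      0.001 ]
```

```bash
python3 - <<'E'
from h import *
for n in("top","wrist"):
    im,d=robot.grab_frame(n); np.savez(f"pics/{n}2.npz",p=im,d=d)
    cv2.imwrite(f"pics/{n}2.png",(im if n=="wrist" else cv2.resize(im[110:260,250:450],None,fx=4,fy=4,interpolation=2))[:,:,::-1])
print(robot.read_force())
E
```

```text
[-14.24884172   6.4374511   24.0755567 ]
```

View pics/top2.png

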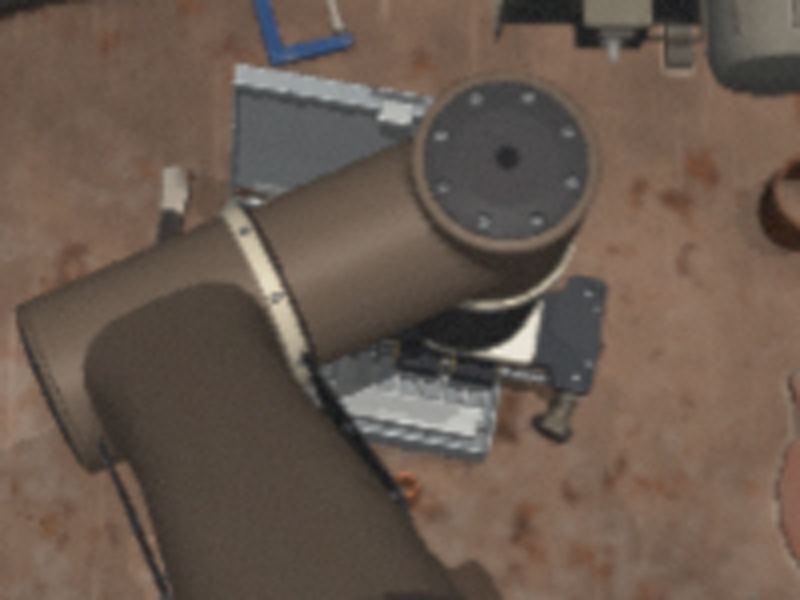

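View pics/wrist2.png

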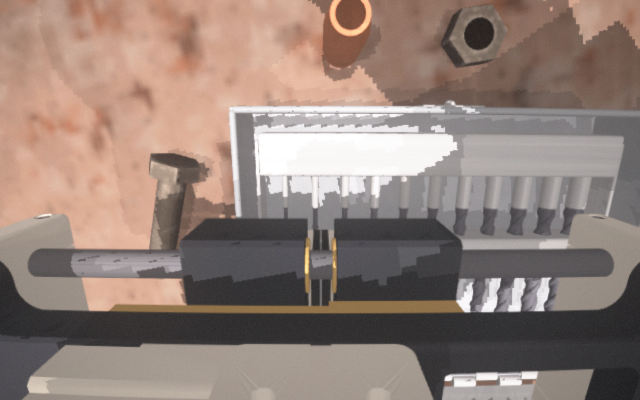

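The rack is lying down in the tray, with its foot channel visible at wrist pixels (255–620,155), and it was pressed with about 24 N against its stop. Next I'll lift off and check its level and the case pose.

```bash
python3 - <<'E'
from h import *
p=robot.read_position()
robot.servo_line(p+[0,0,.03],speed=.08)
robot.servo_line(p+[0,0,.26],speed=.25)
T=np.eye(4);T[:3,:3]=robot.read_tcp_rot();T[:3,3]=robot.read_position()
im,d=robot.grab_frame("wrist");cv2.imwrite("pics/wrist3.png",im[:,:,::-1])
X=cloud("wrist",d,T);np.savez("pics/w3.npz",X=X,p=im)
Q=(X.reshape(-1,3)-O)@Rc
for y in(-.085,-.06,-.03,0,.03,.06,.085):
    k=(abs(Q[:,0])<.004)&(abs(Q[:,1]-y)<.008); print(y,k.sum(),np.median(Q[k,2]).round(4) if k.any() else None)
for xx in np.arange(-.09,.13,.006):
    k=(abs(Q[:,0]-xx)<.002)&(abs(Q[:,1]+.02)<.05); 
    if k.any():print(xx.round(3),np.percentile(Q[k,2],[5,50,95]).round(3))
print(robot.read_t(),robot.read_force())
E
```

```text
-0.085 56 0.0341
-0.06 326 0.3386
-0.03 191 0.382
0 66 0.0345
0.03 66 0.0344
0.06 66 0.0344
0.085 66 0.0344
-0.09 [-0.003 -0.002  0.   ]
-0.084 [-0.003 -0.002  0.   ]
-0.078 [-0.002  0.04   0.048]
-0.072 [0.451 0.451 0.451]
-0.066 [0.003 0.004 0.034]
-0.06 [0.034 0.035 0.037]
-0.054 [0.034 0.035 0.037]
-0.048 [0.034 0.035 0.037]
-0.042 [0.363 0.377 0.383]
-0.036 [0.362 0.377 0.384]
-0.03 [0.376 0.398 0.408]
-0.024 [0.029 0.401 0.402]
-0.018 [0.004 0.371 0.401]
-0.012 [0.004 0.363 0.399]
-0.006 [0.004 0.035 0.393]
0.0 [0.033 0.338 0.383]
0.006 [0.029 0.374 0.382]
0.012 [0.004 0.368 0.377]
0.018 [0.004 0.362 0.371]
0.024 [0.004 0.028 0.366]
0.03 [0.003 0.005 0.36 ]
0.036 [0.003 0.005 0.027]
0.042 [0.003 0.005 0.006]
0.048 [0.003 0.004 0.006]
0.054 [0.003 0.004 0.006]
0.06 [0.003 0.004 0.005]
0.066 [0.003 0.004 0.006]
0.072 [0.004 0.022 0.049]
0.078 [0.047 0.05  0.05 ]
0.084 [0.051 0.056 0.061]
0.09 [0.071 0.075 0.08 ]
0.096 [-0.003 -0.002 -0.001]
0.102 [0.131 0.131 0.134]
0.108 [0.142 0.149 0.156]
0.114 [0.165 0.167 0.17 ]
11.3167 [-0.70086587 -0.33133053  0.1714128 ]
```

View pics/wrist3.png

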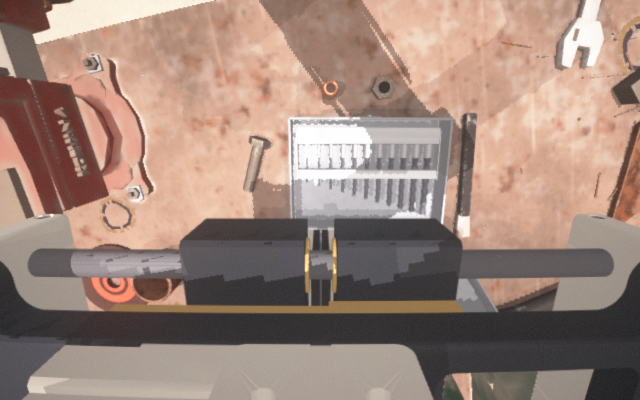

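The rack lies flat: its face measures 0.034 m at every y with the table reading -0.002, so about 36 mm above the table against the nominal 35. The lid is at about 103.7°. Next I'll go behind the lid.

```bash
python3 - <<'E'
from h import *
S=-1
robot.servo_line(W(-.0,-.03,.33),speed=.25)
p1,a=lid(105,off=.022,a=-23,rho=.13)
zt=ori(a,S)[:,2]
up=p1-zt*.16
for p in(up,p1): 
    q=robot.ik(p,ori(a,S)); print(p.round(3),None if q is None else q.round(0))
robot.goto(up,ori(a,S))
print(robot.read_t(),robot.read_position())
robot.servo_line(p1,speed=.12)
print(robot.read_t(),(robot.read_position()-p1).round(4),robot.read_force().round(1))
for n in("top","scene"):
    im,d=robot.grab_frame(n); b=(60,230,250,450)if n=="top" else(60,260,220,460)
    cv2.imwrite(f"pics/{n}4.png",cv2.resize(im[b[0]:b[1],b[2]:b[3]],None,fx=3,fy=3,interpolation=2)[:,:,::-1])
E
```

```text
[0.71  0.033 0.309] [  13.   38.   40.  -10. -113. -116.]
[0.649 0.045 0.162] [  15.   35.   16.  -10.  -92. -114.]
12.5417 [0.7102013  0.03267157 0.30687512]
14.025 [ 0.0005 -0.      0.0007] [-0.1 -0.   0.7]
```

View pics/scene4.png

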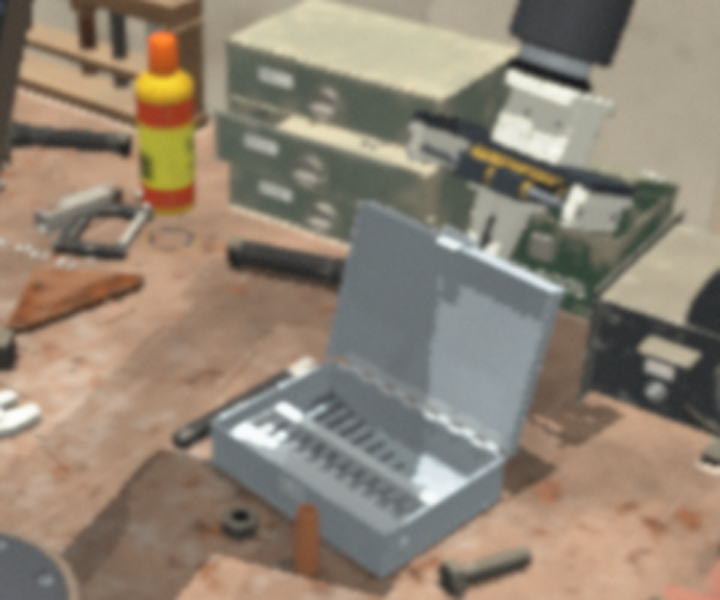

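View pics/top4.png

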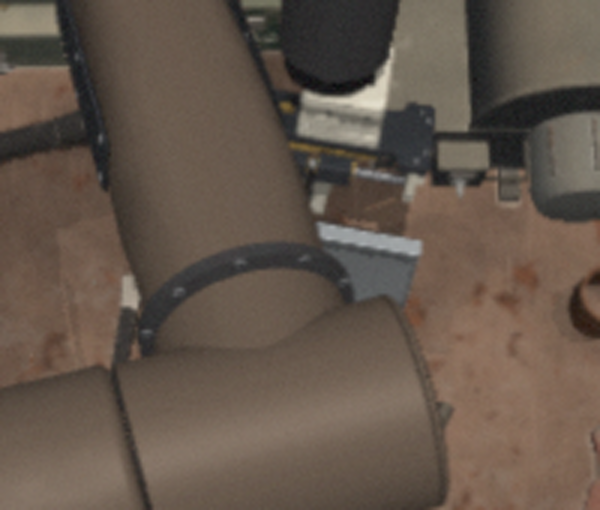

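The fingers are behind the lid at scene crop pixel (500,230) and touching nothing, and the rack is flat in the tray. Now I'll swing the lid.

```bash
python3 - <<'E'
from h import *
for th in (102,92,82,72,62,52,42,32,24,16,10,5,2,0.5):
    p,a=lid(th,off=0,rho=.132)
    if th==0.5: p[2]=.0585
    robot.servo_line(p,ori(a,-1),speed=.07)
    f=robot.read_force(); print(th,round(robot.read_t(),2),f.round(1),(robot.read_position()-p).round(4))
    if np.linalg.norm(f)>20: break
E
```

```text
102 14.69 [-0.6 -0.8 -0.3] [-0.0001  0.      0.0004]
92 15.17 [-0.2  0.5 -0.8] [-0.0001  0.0001  0.0002]
82 15.64 [-0.6 -0.3  0.3] [-0.      0.     -0.0001]
72 16.12 [ 0.6 -0.4  0.3] [ 0.0002  0.     -0.    ]
62 16.59 [0.2 0.7 0.1] [ 0.0001 -0.0001 -0.0002]
52 17.07 [ 0.   1.  -0.8] [-0.0006 -0.     -0.0002]
42 17.56 [-0.4 -0.3  0.5] [-0.0006 -0.0001 -0.0003]
32 18.04 [0.9 0.1 1.3] [-0.0006 -0.0001 -0.0004]
24 18.46 [ 0.4 -0.   0.9] [-0.0005 -0.0001 -0.0004]
16 18.88 [-0.4  0.5  0.1] [-0.0003 -0.0001 -0.0002]
10 19.23 [0.3 0.4 1. ] [-0.0002 -0.0001 -0.0002]
5 19.57 [-0.  -0.7 -0. ] [-0.0004 -0.0001 -0.0001]
2 19.83 [ 0.5 -1.  -0.3] [-0.0004 -0.0002 -0.0002]
0.5 20.08 [ 0.2 -0.2 -0.3] [-0.0002 -0.0001 -0.0002]
```

```bash
python3 - <<'E'
from h import *
p=robot.read_position()
for i in range(12):
    p=p-[0,0,.001]; robot.servo_line(p,speed=.02); f=robot.read_force(); print(p[2].round(4),robot.read_position()[2].round(4),f.round(1))
    if f[2]>15: break
robot.dwell(.2);print(robot.read_force().round(1))
im,d=robot.grab_frame("scene"); cv2.imwrite("pics/scene5.png",cv2.resize(im[110:270,240:440],None,fx=4,fy=3.7,interpolation=2)[:,:,::-1])
E
```

```text
0.0573 0.0581 [-4.3 -0.2 12. ]
0.0563 0.058 [-9.1  0.1 25.1]
[-8.5 -0.5 24.8]
```

View pics/scene5.png

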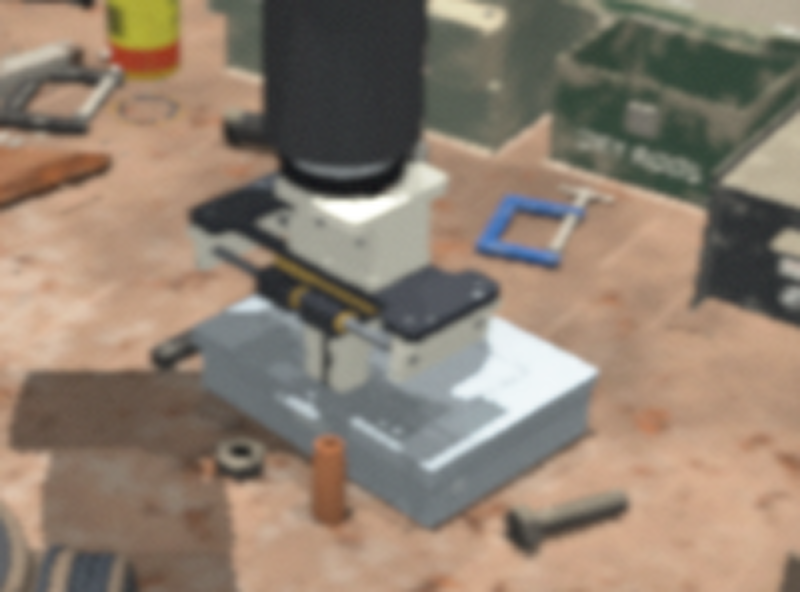

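The lid is shut, at 58 mm and firm under 25 N, and the nozzle, nut and bolt are still in place. I'll lift off, move clear and check.

```bash
python3 - <<'E'
from h import *
p=robot.read_position()
robot.servo_line(p+[0,0,.03],speed=.06)
robot.servo_line(p+[0,0,.28],speed=.25)
robot.goto([.30,-.45,.36],ori(0,-1))
print(robot.read_t(),robot.read_force().round(1))
for n in("scene","top"):
    im,d=robot.grab_frame(n); X=cloud(n,d); Q=(X-O)@Rc; Q0=(np.load(f"pics/{n}X.npy")-O)@Rc
    b=(110,260,240,440)
    cv2.imwrite(f"pics/{n}6.png",cv2.resize(im[b[0]:b[1],b[2]:b[3]],None,fx=4,fy=4,interpolation=2)[:,:,::-1])
    for xx in(-.07,-.04,0,.04,.07):
        k=(abs(Q[...,0]-xx)<.005)&(abs(Q[...,1])<.09)&(Q[...,2]<.2); print(n,xx,k.sum(),np.median(Q[...,2][k]).round(4))
    t=(abs(Q[...,2]-.055)<.008)&(abs(Q[...,0])<.12)&(abs(Q[...,1])<.14)
    c,s,ang=cv2.minAreaRect(Q[t][:,:2].astype(np.float32)*1000);print("lid rect",np.round(c,1),np.round(s,1),ang)
    for nm,u in(("noz",(350,233)),("nut",(325,231)),("bolt",(392,207)),("chis",(290,182))):
        if n=="top":
            c=X[u[1],u[0]]; A=np.load("pics/topX.npy")
            for Y in(A,X):
                m=(np.hypot(*(Y[...,:2]-A[u[1],u[0]][:2]).transpose(2,0,1))<.035)&(Y[...,2]>.007)
                print(nm,m.sum(),Y[m].mean(0).round(4))
E
```

```text
24.65 [0.9 0.4 0.3]
scene -0.07 203 0.0575
scene -0.04 172 0.0581
scene 0 160 0.0578
scene 0.04 149 0.0581
scene 0.07 90 0.0574
lid rect [-23.    2.3] [220.4 193.8] 89.95320892333984
top -0.07 244 0.0573
top -0.04 226 0.0571
top 0 225 0.0575
top 0.04 210 0.0581
top 0.07 188 0.057
lid rect [-20.    0.9] [216.6 198.7] 89.82005310058594
noz 56 [0.3834 0.0438 0.042 ]
noz 54 [0.3838 0.0434 0.0435]
nut 87 [0.3935 0.1155 0.0139]
nut 100 [0.3971 0.1135 0.0181]
bolt 143 [ 0.4552 -0.0774  0.0184]
bolt 147 [ 0.4553 -0.0776  0.0178]
chis 131 [0.5348 0.2179 0.0144]
chis 129 [0.5337 0.2176 0.0144]
```

View pics/top6.png

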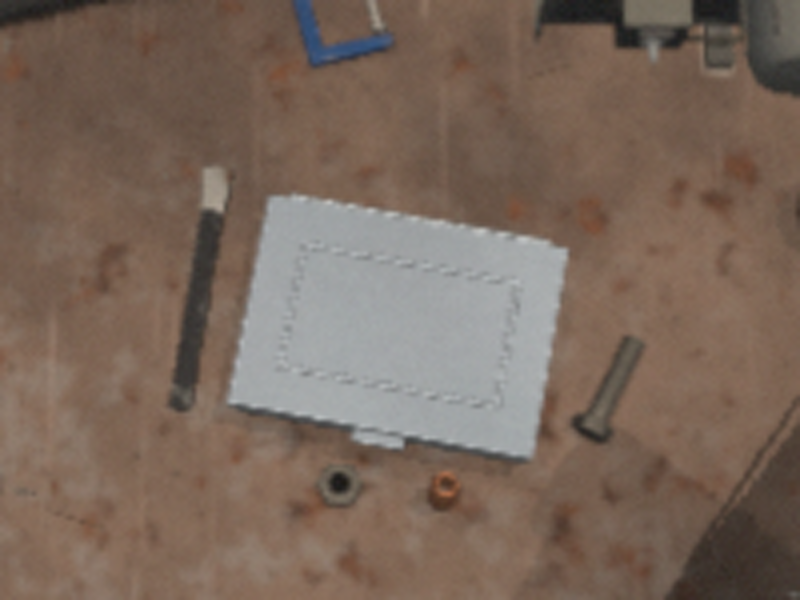

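View pics/scene6.png

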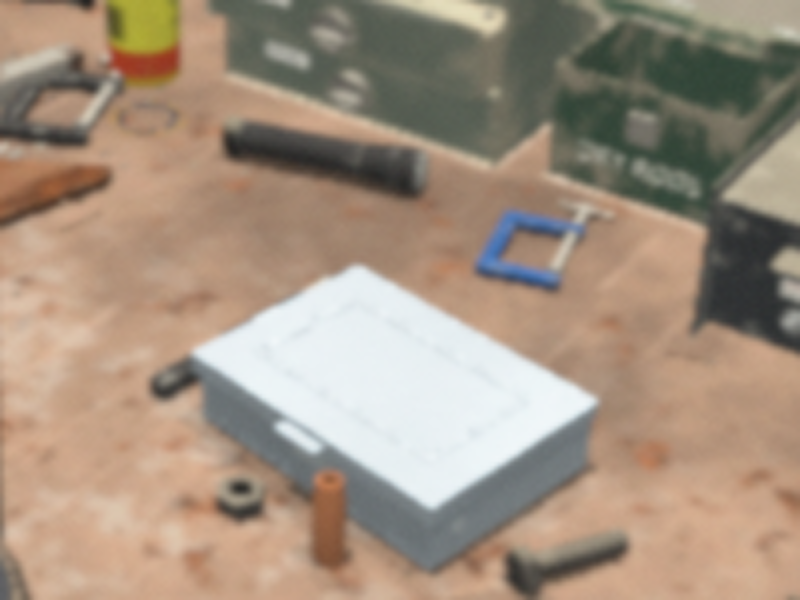

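```bash
python3 - <<'E'
from rig import robot
robot.job_done(); print(robot.read_t())
E
```

```text
the job is handed in; nothing more can be done
the job is handed in; nothing more can be done
```

The drill index is packed for carrying: I pushed the rack flat into the case, then swung the lid shut over it. I handed the job in at about 25 s of the 58 s allowed, with the arm well clear.

- **Rack:** I pushed it down with the shut fingers and pressed it against its stop with about 24 N. Before I moved the lid, the rail face measured about 36 mm above the table, level along its width (nominal 35 mm).
- **Lid:** I swung it over from behind and pressed it shut with about 25 N. The top and scene cameras both put its outer face 57 to 58 mm above the table along its whole depth (nominal 58 mm).
- **Case and loose parts:** The final pictures show no visible shift of the case. The nozzle, bolt and chisel measured within about 1.5 mm of where they started.
- **Checks that disagreed or were weak:**
  - The nut's reading moved about 4 mm. I put that down to the shut lid's lip falling inside the measuring area, because the nut looks unmoved in the pictures.
  - The fitted rectangle for the lid came out too deep, at 194 to 199 mm. It probably caught the nozzle in front, so I did not use it.
  - I did not measure the pipe stub, steel block or gusset plate. The arm did not work near them.

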